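# Seat a cover-slip carrier and hold electrode tweezers at the marked gap across it

### The arm

A 7-joint arm with a two-finger parallel gripper is mounted at the origin on a cart in front of the work surface, level with it; the furniture and walls round the work are solid. World frame = base frame: x ahead of the robot, y to its left, z up, the work surface at z = 0. Lengths are in mm, angles in rad, forces in N, time in s.
With the tool pointing down it reaches from about 425 to 875 mm from the base axis. Payload 4.7 kg.
Tool frame: the origin (TCP) lies midway between the tips of the shut fingers; the grasp point (between the pads) lies 19 mm behind it (grip_point_offset is the distance from the TCP to the grasp point, in mm); z points along the fingers, y is the line along which they close (so a half turn about z gives the same grasp; the last joint's range is limited). The gripper opens to 87 mm and grips with 3 to 60 N. Pads are 19 mm wide; open, the fingers measure 117 mm over their backs; the gripper's body (75 mm by 190 mm) begins 51 mm behind the grasp point.
Start: joints at [1.322, 0.321, -0.07, 1.45, 0.023, 1.371, -0.057], TCP at [168.839, -627.709, 222.587] pointing down, gripper open.
Joint ranges: [-2.86, 2.86], [-0.3, 2.09], [-1.38, 1.24], [0.06, 2.45], [-1.56, 4.7], [0.09, 2.05], [-2.69, 2.69]. Speed limits (rad/s): [2.57, 2.57, 3.14, 3.14, 3.14, 3.14, 3.14].

### API

Orientations are given as a rotation vector (axis times angle).
In Python, from workcell import * gives the robot as it stands.
- The arm moves only by the shell command python3 -m inch 'ROWS' [OPENING] [FORCE]. ROWS is a JSON object of lists of equal length, an entry for each row: "linear": the shift along the tool's x, y, z in units of 750 mm (1.0 is 750 mm), a list of three; "twist": the turn, a rotation vector about the tool's x, y, z in units of 0.5 rad (1.0 is 0.5 rad), a list of three. In form: {"linear": [[tx, ty, tz], ...], "twist": [[ax, ay, az], ...]}. A call has 1 to 8 rows; each row is the pose to reach, as a shift and turn from the pose commanded when the call began, along the tool's axes at that moment; what a row does not reach only later rows make up. A row lasts 1/12 s, in which the tool goes at most 41.7 mm and 7.16 degrees, less where a joint would pass 70% of its speed; a pose out of reach is approached as far as the arm can. A call with a number of a shift or a turn outside -1 to 1 is refused whole. A call with a gripper value outside its range is refused whole. OPENING is the opening, from 0 (shut) to 1 (fully open), set as the call begins (- or left out, the last holds). The fingers move at their own pace and stop on an object; FORCE is the grip in N (left out, the last holds). Time passes only in rows, so rows that repeat a pose let the fingers close. It gives the time, the measured TCP pose, the force, the opening and the grip force at its end, in the units of the state.
- observe(): the state, without advancing time (a new reading comes with each control period).
- camera(name): name is "scene" or "top" or "wrist"; returns the picture (480x640x3 uint8, red, green, blue); there is no depth.
- camera_model(name): a dict with "fov_y" (degrees; the focal length in pixels is half the picture's height over the tangent of half this angle, whatever the lens; pixels are square), "cx", "cy" (the principal point, pixels), "k1" (the pictures are not rectified: a ray, as slopes to the right and down, at radius r is drawn at 1 + k1 r^2 times it, then the intrinsics apply), "world_to_cam" (4x4, takes a point from world to camera coordinates). Camera axes: x right, y up, looking along -z (the intrinsics and any distortion apply to the point x, -y, -z); pixel columns grow to the right and rows downward; lengths in mm; the calibration is good to about 2 mm. A picture is of the moment at which its call begins: read the wrist's pose just before it. camera_model takes no time and is no camera call; for the wrist camera it gives the pose at the moment of the call.
- finish_job(): hands the job in; it is judged then, once.
The state is a dict: "time": time; "joint_positions": joint angles; "joint_vel": joint speeds; "joint_torque": joint torques, N m; "position": TCP position; "orientation": TCP orientation; "force": force on the tool from outside, world axes, zero at the start; "wrist_torque": the same for the moment, N m; "finger_gap": finger opening in mm; "finger_force": force on a finger pad.
Only numpy, scipy, OpenCV 4.12 (cv2) and the standard library are available. Lean on these libraries where they do the work, as an engineer would, in place of code of your own. Each camera call takes 0.05 s, during which the arm holds its last target. There are 200 camera calls.

### The job

Slide the tall-headed cover-slip carrier straight up out of the storage rack and stand it fully down in the grooved seat of the pulse chamber, then let go of it. Pick the electrode tweezers up off their stand by the two black grips, lower them, level and still clearly wider open than the long line on their scale, until the two disc electrodes face the middle of the glass from either side, and only then squeeze until the pointer stands on the long scale line. Finish while holding the tweezers in the air like that, at a steady gap for the pulse, with the electrodes and arms never touching the carrier; leave the short-headed spare carrier in its slot.

Things in the scene. Friction and masses are not known exactly. Their poses are not given: they have to be found in the camera images.
- sample: The carrier to use: flat upright white plastic frame with a clear glass slip (26 wide, 3 thick, 38 mm high) and on top a solid ribbed head (26 x 5 x 24 mm high), 62 mm high in all, 25 g. Origin: centre of underside; x along the width, y normal to the glass, z up. In an outer slot of the rack. Grip the head from above along x, fingertips over 30 mm above its underside (uprights reach 27 mm).
- spare: Spare carrier in the other outer slot of the rack, to stay there: the same frame with a low head, only 48 mm high in all. Same origin and axes as the sample carrier.
- rack: Fixed storage rack: grey base 56 x 108 x 6 mm with three pairs of grey grooved uprights, tops 33 mm above the bench. Origin: centre of underside, on the bench. Slots at y = -34, 0 (empty) and +34 mm, carriers' width along x, their underside at z = 6 mm; they leave straight up.
- chamber: Fixed chamber: white base 66 x 86 x 5 mm, clear bath walls up to 30 mm, and in the middle one pair of grey grooved uprights, tops 32 mm above the bench. Origin: centre of underside, on the bench. They reach 20 mm either side in x and 7 mm in y. A seated carrier's head is 43 to 67 mm above the bench, its glass centre 26 mm.
- seat (a point): Where the centre of the carrier's underside stands in the chamber: on the base, 5 mm above the bench, chamber's axes. Carrier width along x, glass normal along y, either face to +y. Grooves 4.6 mm wide and 28.6 mm back to back for the 3 x 26 mm plate, 27 mm deep, the top 7 mm flared about 1.5 mm wider on each side.
- stand: Fixed grey stand of the tweezers: base 134 x 62 x 8 mm, a cradle under the housing (cheeks to 54 mm high, within 22 mm of the hinge line) and a cross wall under the arms 92 to 100 mm ahead of it (ends 56 mm high); between them open down to the base. Origin: on the bench, 55 mm ahead of the hinge line, x towards the electrodes. The tweezers leave it straight up.
- tweezers: Electrode tweezers, 64 g, lying level: white housing 42 x 38 x 18 mm at the rear, two sprung steel arms ahead, each with a black ribbed grip and at the end a stem bent down with a 12 mm disc electrode. Origin: on the hinge line, centre, at the housing's underside (44 mm above the bench in the stand); x ahead to the electrodes, y left across the arms, z up. Centre of mass 48 mm ahead.
- grip (a point): Point midway between the two black grips (each 38 mm long, 13 mm high), 59 mm ahead of the hinge line and 9 mm above the tweezers' origin, same axes; arms' centre height. Squeeze along y here. Outside width over the grips: 35.2 mm free, 28.0 mm with the pointer on the long line, when the steel arms stand parallel; the grips' own outer faces are parallel at 31.7 mm.
- scale (a point): Middle of the metal scale bar that lies across the tops of the arms, 85 mm ahead of the hinge line, 9 mm wide in x, top 16 mm above the tweezers' origin. It is fixed to the left arm; a black pointer on the right arm runs along its front edge. Ticks every 4 mm of electrode gap; the one long line across the whole bar is the 16 mm gap. Same axes.
- tips (a point): Point midway between the two disc electrodes' centres: 115 mm ahead of the hinge line, 25 mm below the tweezers' origin (56 mm ahead of and 34 mm below point grip), same axes. It lies on the centre line at every gap.
- tweezers_left (a joint): How far each arm is squeezed, rad: 0 free (electrode gap 30 mm), 0.061 pointer on the long line (gap 16 mm), 0.12 stop. Gap in mm = 30 - 230 x value; width over the middle of the grips in mm = 35.2 - 118 x value. Both arms move alike and spring back when let go: about 5 N per grip to begin, 10 N at the long line, 14 N at the stop.
There are look-alikes about, which are no part of the job. What is shaped like the chamber but orange is not meant.

How it is judged:
By the outcome, as a careful person would: the job done as asked, in the order asked, and still so for the second after the job is handed in, while the arm keeps its last pose, push and grip.
It also fails if it takes over 61 s, if anything falls off the work surface, if the arm or the gripper's body presses on something with over 40 N, if the wrist force passes 120 N, or if a joint passes its speed limit or range.

## Working session

There is one attempt and no reset: what is moved stays moved. The work goes in short steps, Python scripts to look and compute and a shell command to move; the robot and the scene stay as the last step left them, time stands still between calls to the robot, and variables do not carry over. Pictures are saved under pics/ and viewed, at most 10 in all, crops included, and the job is handed in when it is done.

```bash
mkdir -p pics; ls; python3 - <<'E'
from workcell import *
import cv2
s=observe(); print({k:s[k] for k in ('time','position','orientation','finger_gap')})
for n in ('scene','top'):
    cv2.imwrite(f'pics/{n}0.png',cv2.cvtColor(camera(n),cv2.COLOR_RGB2BGR)); m=camera_model(n); print(n,m)
E
```

```text
pics
{'time': 0.0, 'position': array([ 168.66049411, -627.17472911,  221.45732782]), 'orientation': array([-3.11265182e+00, -4.11449840e-01,  5.37154662e-04]), 'finger_gap': 87.2876012281168}
scene {'fov_y': 44.21081456238782, 'cx': 317.85508552662907, 'cy': 239.81778307548933, 'k1': -0.036088486140842944, 'world_to_cam': array([[-7.74474621e-01, -6.32274059e-01, -2.04591191e-02,
         4.51252732e+02],
       [ 4.38704529e-01, -5.60109274e-01,  7.02720384e-01,
        -2.11796618e+02],
       [-4.55771212e-01,  5.35263595e-01,  7.11171911e-01,
        -1.21249494e+03],
       [ 0.00000000e+00,  0.00000000e+00,  0.00000000e+00,
         1.00000000e+00]])}
top {'fov_y': 53.062419833680046, 'cx': 317.9384574807404, 'cy': 243.97119623304144, 'k1': 0.043565336053630124, 'world_to_cam': array([[-5.14099447e-03, -9.99824670e-01,  1.80055473e-02,
         7.62951119e+01],
       [ 9.94869034e-01, -3.29451774e-03,  1.01117509e-01,
        -5.16431076e+02],
       [-1.01040460e-01,  1.84330060e-02,  9.94711541e-01,
        -1.20345627e+03],
       [ 0.00000000e+00,  0.00000000e+00,  0.00000000e+00,
         1.00000000e+00]])}
```

View pics/scene0.png

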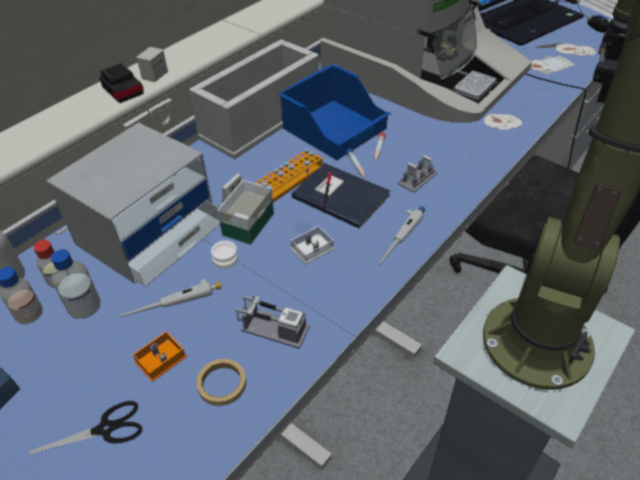

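View pics/top0.png

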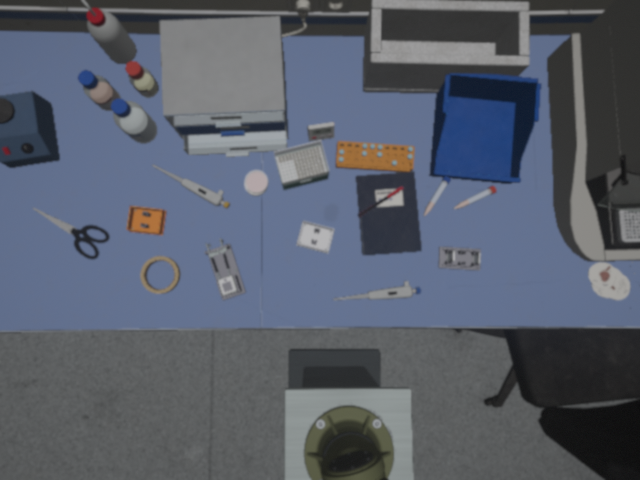

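The scene picture shows the tweezers at (275,322), the white chamber at (312,243), the rack at (417,172) and the orange look-alike at (160,355). In the top picture they are at (226,270), (316,237), (460,258) and (147,221). The white one is the chamber meant, because the other is orange. Next I'll take one enlarged crop of all three and rough positions.

```bash
cat > h.py <<'E'
from workcell import *
import numpy as np, cv2
from scipy.spatial.transform import Rotation as R
def K(m):
    f=240/np.tan(np.radians(m['fov_y']/2)); return np.array([[f,0,m['cx']],[0,f,m['cy']],[0,0,1.]])
def ray(m,u,v):
    k=K(m); d=np.array([(u-k[0,2])/k[0,0],(v-k[1,2])/k[1,1]]); p=d.copy()
    for _ in range(20): p=d/(1+m['k1']*(p@p))
    W=np.array(m['world_to_cam']); r=W[:3,:3].T@np.array([p[0],-p[1],-1]); return -W[:3,:3].T@W[:3,3],r
def at(m,u,v,z):
    c,r=ray(m,u,v); return c+r*(z-c[2])/r[2]
def two(a,b):  # [(m,u,v),(m,u,v)] -> point, miss
    (c1,r1),(c2,r2)=ray(*a),ray(*b); A=np.stack([r1,-r2],1); t=np.linalg.lstsq(A,c2-c1,rcond=None)[0]
    p,q=c1+t[0]*r1,c2+t[1]*r2; return (p+q)/2,np.linalg.norm(p-q)
def proj(m,P):
    W=np.array(m['world_to_cam']); q=W[:3,:3]@np.asarray(P,float)+W[:3,3]; p=np.array([q[0],-q[1]])/-q[2]
    p=p*(1+m['k1']*(p@p)); k=K(m); return np.array([k[0,0]*p[0]+k[0,2],k[1,1]*p[1]+k[1,2]])
def shot(n,name=None):
    m=camera_model(n); im=cv2.cvtColor(camera(n),cv2.COLOR_RGB2BGR)
    if name: cv2.imwrite('pics/'+name,im)
    return m,im
def where():
    s=observe(); return s['position'],R.from_rotvec(s['orientation'])
def move(target,yaw=None):
    """shift in tool axes /750 and twist /0.5 to a TCP target with tool down and tool-y at world angle yaw"""
    p,r=where(); d=r.inv().apply(np.asarray(target,float)-p)/750
    t=np.zeros(3)
    if yaw is not None:
        best=None
        for a in (yaw,yaw+np.pi):
            y=np.array([np.cos(a),np.sin(a),0]); z=np.array([0,0,-1.]); M=np.stack([np.cross(y,z),y,z],1)
            w=(r.inv()*R.from_matrix(M)).as_rotvec()/.5
            if best is None or np.linalg.norm(w)<np.linalg.norm(best): best=w
        t=best
    print('linear',d.round(4),'twist',t.round(4))
E
python3 - <<'E'
from h import *
m=camera_model('top');T=cv2.imread('pics/top0.png');S=cv2.imread('pics/scene0.png')
def c(im,u,v,w=36,h=27): return cv2.resize(im[v-h:v+h,u-w:u+w],(264,288),interpolation=cv2.INTER_CUBIC)
cv2.imwrite('pics/crop0.png',np.vstack([np.hstack([c(T,460,258,30,33),c(T,316,237,30,33),c(T,225,270,30,33)]),np.hstack([c(S,417,172,30,33),c(S,312,243,30,33),c(S,275,322,38,42)])]))
for n,u,v,z in (('rack',460,258,15),('chamber',316,237,15),('housing',232,285,62),('tips',215,247,50)): print(n,at(m,u,v,z).round(1))
p,r=where();print(r.as_matrix().round(3)); w=camera_model('wrist'); W=w['world_to_cam']; print((-W[:3,:3].T@W[:3,3]-p), r.inv().apply(-W[:3,:3].T@W[:3,3]-p),r.inv().apply(W[:3,:3].T).round(2) ,w['fov_y'],W[:3,:3].round(2))
E
```

```text
rack [ 480.3 -291.7   15. ]
chamber [535.9  78.8  15. ]
housing [412.8 285.6  62. ]
tips [507.5 330.9  50. ]
[[ 0.966  0.26  -0.001]
 [ 0.26  -0.966  0.002]
 [-0.    -0.002 -1.   ]]
[ 77.51800131  20.79272766 161.35492437] [  80.24230102   -0.21205376 -161.36269033] [[ 0.49 -0.83 -0.28]
 [-0.87 -0.49 -0.07]
 [-0.08  0.28 -0.96]] 66.49396323589144 [[ 0.26 -0.97 -0.  ]
 [ 0.93  0.25 -0.29]
 [ 0.28  0.07  0.96]]
```

View pics/crop0.png

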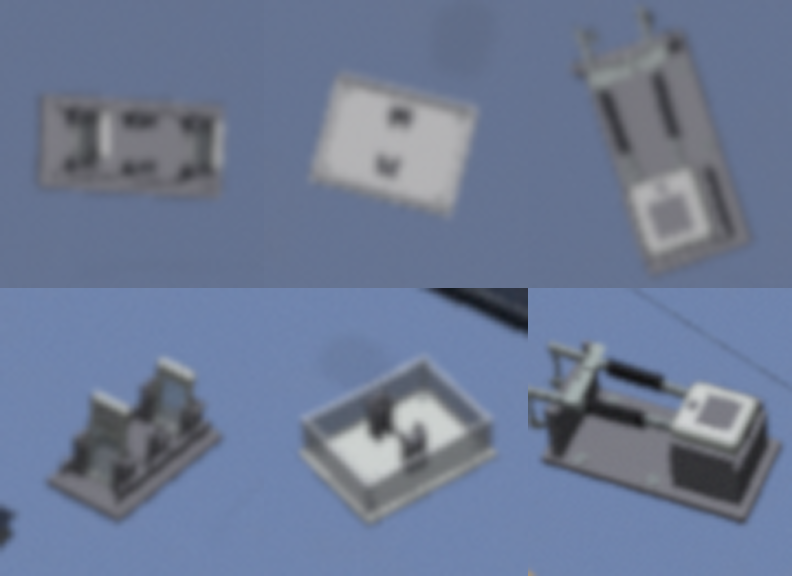

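The crop shows the rack with carriers in both outer slots. The chamber's uprights sit one above the other, so its x axis is about -15° from world x. The tweezers' electrodes point up and left. I can't tell which head is taller at this scale, so I'll bring the wrist camera over the rack.

```bash
python3 - <<'E'
from h import *
move([470,-292,235],np.radians(-2.5))
E
```

```text
linear [ 0.5041 -0.3273 -0.0174] twist [-3.0000e-03 -2.0000e-03 -2.5287e+00]
```

```bash
python3 -m inch '{"linear":[[0.5,-0.33,-0.02],[0.5,-0.33,-0.02],[0.5,-0.33,-0.02],[0.5,-0.33,-0.02],[0.5,-0.33,-0.02],[0.5,-0.33,-0.02],[0.5,-0.33,-0.02],[0.5,-0.33,-0.02]],"twist":[[0,0,-1],[0,0,-1],[0,0,-1],[0,0,-1],[0,0,-1],[0,0,-1],[0,0,-1],[0,0,-1]]}'; python3 - <<'E'
from h import *
move([470,-292,235],np.radians(-2.5))
E
```

```text
time: 0.77
position: [390.4, -376.4, 233.5]
orientation: [-2.916, -1.169, 0.001]
force: [0.7, -0.6, 0.4]
finger_gap: 86.9
finger_force: 0.0
linear [ 0.1545 -0.008  -0.0021] twist [-8.0000e-04  4.0000e-04 -1.5292e+00]
```

```bash
python3 -m inch '{"linear":[[0.05,0,0],[0.1,-0.005,0],[0.15,-0.008,0],[0.155,-0.008,0],[0.155,-0.008,0]],"twist":[[0,0,-0.2],[0,0,-0.4],[0,0,-0.7],[0,0,-1],[0,0,-1]]}'; python3 -m inch '{"linear":[[0,0,0],[0,0,0],[0,0,0],[0,0,0]],"twist":[[0,0,-0.25],[0,0,-0.53],[0,0,-0.53],[0,0,-0.53]]}'; python3 - <<'E'
from h import *
move([470,-292,235],np.radians(-2.5))
m,im=shot('wrist','w1.png')
for y in (34,-34): print(proj(m,[480,-292+y,60]).round())
np.save('w1.npy',m,allow_pickle=True)
E
```

```text
time: 1.18
position: [471.8, -289.7, 233.4]
orientation: [-2.523, -1.87, -0.002]
force: [-1.3, -1.0, -0.9]
finger_gap: 87.2
finger_force: 0.0
time: 1.52
position: [469.3, -293.5, 233.3]
orientation: [-2.271, -2.17, 0.0]
force: [0.1, 0.3, -0.7]
finger_gap: 87.3
finger_force: 0.0
linear [ 0.0021  0.0009 -0.0023] twist [-0.0013 -0.0007 -0.0039]
[332. 181.]
[335. 252.]
```

View pics/w1.png

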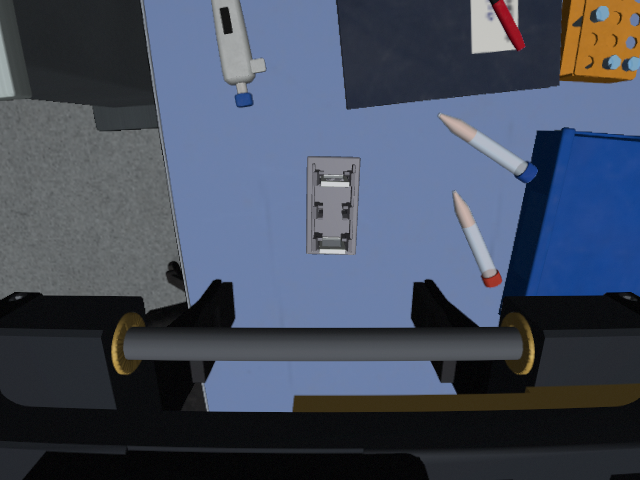

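The wrist picture shows the rack at (333,205), with white heads at (335,184) for the +y slot and (333,251) for the -y slot. The two candidates for the sample are these carriers. I'll tell the taller one by where the head lies against its slot, and by a crop.

```bash
python3 - <<'E'
from h import *
m=np.load('w1.npy',allow_pickle=True).item(); im=cv2.imread('pics/w1.png')
hsv=cv2.cvtColor(im,cv2.COLOR_BGR2HSV)
sub=(slice(140,270),slice(290,375))
blue=(hsv[...,1]>75)&(hsv[...,0]>100)&(hsv[...,0]<130)
obj=(~blue)[sub].astype(np.uint8)
n,l,st,c=cv2.connectedComponentsWithStats(obj); i=1+st[1:,4].argmax(); pts=np.argwhere(l==i)[:,::-1].astype(np.float32)+[290,140]
r=cv2.minAreaRect(pts.astype(np.float32)); print('base',r)
q=np.array([at(m,u,v,6)[:2] for u,v in cv2.boxPoints(r)]); print(q.round(1),[np.linalg.norm(q[k]-q[k-1]).round(1) for k in range(4)],q.mean(0).round(1))
w=((hsv[...,2]>190)&(hsv[...,1]<60))[sub].astype(np.uint8)
n,l,st,c=cv2.connectedComponentsWithStats(w)
for k in range(1,n):
    if st[k,4]>25:
        u,v=c[k]+[290,140]; x,y,ww,hh=st[k,:4]
        print('white',(u.round(1),v.round(1)),st[k])
        for z in (68,54): a=at(m,290+x,v,z);b=at(m,290+x+ww,v,z); print(z,at(m,u,v,z).round(1),'width',np.linalg.norm(a-b).round(1))
cv2.imwrite('pics/crop1.png',cv2.resize(im[140:270,285:385],None,fx=4.6,fy=4.6,interpolation=cv2.INTER_CUBIC))
E
```

```text
base ((332.409912109375, 205.08726501464844), (52.36415481567383, 98.0517578125), 0.9240452647209167)
[[ 448.2 -345. ]
 [ 456.4 -237.8]
 [ 510.7 -241.2]
 [ 506.8 -348.7]] [np.float64(58.7), np.float64(107.5), np.float64(54.4), np.float64(107.6)] [ 480.5 -293.2]
white (np.float64(335.0), np.float64(183.7)) [ 31  42  28   5 120]
68 [ 482.7 -259.7   68. ] width 25.0
54 [ 483.  -261.6   54. ] width 26.0
white (np.float64(332.7), np.float64(251.1)) [ 30 110  25   4  81]
68 [ 478.1 -322.8   68. ] width 23.5
54 [ 478.3 -327.4   54. ] width 24.5
```

View pics/crop1.png

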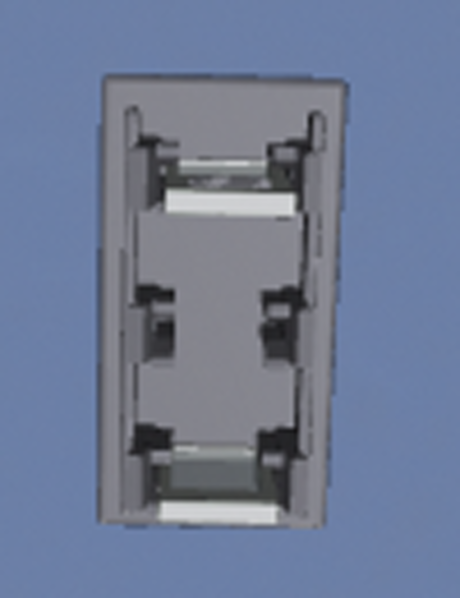

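```bash
python3 - <<'E'
from h import *
m=np.load('w1.npy',allow_pickle=True).item(); s=camera_model('scene')
print(two((m,335,183.7),(s,412,164.7)),two((m,332.7,251.1),(s,427.5,156.7)))
for n,P in (('+y',[482.5,-259.4]),('-y',[478.5,-327.2])):
    print(n,[proj(s,[*P,z]).round(1) for z in (68,54,33,6)])
im=cv2.imread('pics/scene0.png'); cv2.imwrite('pics/crop2.png',cv2.resize(im[145:195,385:445],None,fx=10,fy=10,interpolation=cv2.INTER_CUBIC))
E
```

```text
(array([ 481.44314644, -260.16374504,   69.27381883]), np.float64(2.7362162446973746)) (array([ 476.34209145, -328.15369066,   56.05353058]), np.float64(4.675055643524719))
+y [array([410.9, 165.1]), array([410.4, 169.3]), array([409.7, 175.6]), array([408.8, 183.6])]
-y [array([426.2, 153. ]), array([425.6, 157.3]), array([424.8, 163.6]), array([423.7, 171.4])]
```

View pics/crop2.png

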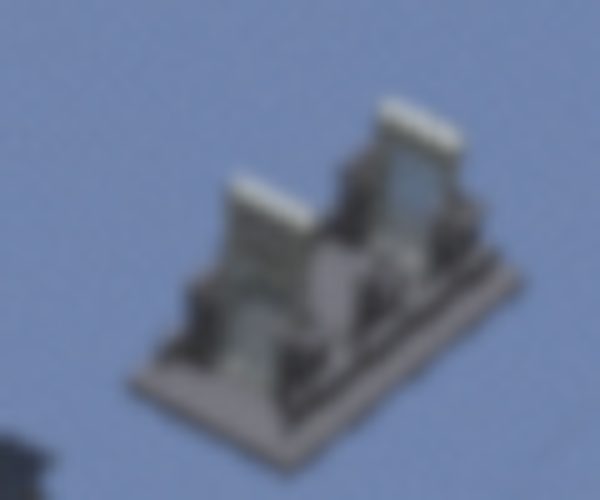

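The left carrier, in the +y slot at (271,250) in the crop, has the solid tall ribbed head. The right one at (420,180) has only a thin strip above its glass. So the sample is in the +y slot, and its triangulated top of 69 mm against 56 mm for the other agrees. I'll approach above it.

```bash
python3 - <<'E'
from h import *
move([482.5,-259.5,110],np.radians(-3.4))
E
```

```text
linear [0.0462 0.0155 0.1645] twist [-0.0009 -0.0004  0.026 ]
```

```bash
python3 -m inch '{"linear":[[0.0462,0.0155,0.05],[0.0462,0.0155,0.1],[0.0462,0.0155,0.15],[0.0462,0.0155,0.1645],[0.0462,0.0155,0.1645],[0.0462,0.0155,0.1645]],"twist":[[0,0,0.026],[0,0,0.026],[0,0,0.026],[0,0,0.026],[0,0,0.026],[0,0,0.026]]}'; python3 - <<'E'
from h import *
m,im=shot('wrist','w2.png'); np.save('w2.npy',m,allow_pickle=True)
p,r=where();print(p)
print(proj(m,p),proj(m,[482.5,-259.5,68]))
hsv=cv2.cvtColor(im,cv2.COLOR_BGR2HSV)
w=((hsv[...,2]>170)&(hsv[...,1]<60)).astype(np.uint8);w[:200]=0;w[360:]=0
n,l,st,c=cv2.connectedComponentsWithStats(w)
for k in range(1,n):
    if st[k,4]>100:
        cn,_=cv2.findContours((l==k).astype(np.uint8),0,2); rr=cv2.minAreaRect(cn[0]); q=np.array([at(m,u,v,68)[:2] for u,v in cv2.boxPoints(rr)])
        print(st[k],rr,q.round(1),q.mean(0).round(1))
E
```

```text
time: 2.07
position: [482.9, -260.2, 111.2]
orientation: [2.285, 2.156, 0.0]
force: [0.1, -0.4, 0.7]
finger_gap: 86.9
finger_force: 0.0
[ 483.92846736 -260.74646802  112.49288794]
[323.11591909 304.22062728] [320.50620699 268.67219912]
[526 200  56  28 702] ((553.7598876953125, 207.59567260742188), (54.91693878173828, 17.244159698486328), 32.7352294921875) [[ 602.6 -224.8]
 [ 607.3 -216.7]
 [ 637.1 -235.7]
 [ 632.6 -244.2]] [ 619.9 -230.4]
[489 260  24  37 318] ((499.5086364746094, 277.8534240722656), (39.52324295043945, 10.767129898071289), 66.80140686035156) [[ 582.3 -261.3]
 [ 588.1 -258.9]
 [ 599.9 -283.5]
 [ 593.9 -286. ]] [ 591.1 -272.4]
[300 266  42   6 252] ((320.4999694824219, 268.4999694824219), (40.99999237060547, 4.999999046325684), -0.0) [[ 470.2 -260.3]
 [ 470.4 -257.1]
 [ 494.8 -258.5]
 [ 494.7 -261.7]] [ 482.5 -259.4]
```

```bash
python3 -m inch '{"linear":[[0.001,0,0.04],[0.001,0,0.07],[0.001,0,0.09],[0.001,0,0.09]],"twist":[[0,0,0],[0,0,0],[0,0,0],[0,0,0]]}' 0.55; python3 -m inch '{"linear":[[0,0,0],[0,0,0],[0,0,0],[0,0,0],[0,0,0],[0,0,0]],"twist":[[0,0,0],[0,0,0],[0,0,0],[0,0,0],[0,0,0],[0,0,0]]}' 0 20
```

```text
time: 2.45
position: [482.2, -259.3, 42.4]
orientation: [-2.284, -2.156, 0.001]
force: [0.0, -0.5, 0.2]
finger_gap: 68.4
finger_force: 0.0
time: 2.95
position: [483.0, -259.0, 43.4]
orientation: [2.282, 2.158, 0.0]
force: [-0.4, 0.2, 0.7]
finger_gap: 28.5
finger_force: 0.1
```

```bash
python3 -m inch '{"linear":[[0,0,0],[0,0,0],[0,0,0],[0,0,-0.02],[0,0,-0.05],[0,0,-0.08],[0,0,-0.11],[0,0,-0.14]],"twist":[[0,0,0],[0,0,0],[0,0,0],[0,0,0],[0,0,0],[0,0,0],[0,0,0],[0,0,0]]}' 0 20; python3 - <<'E'
from h import *
move([500,60,200],np.radians(-15))
E
```

```text
time: 3.62
position: [482.3, -258.5, 148.4]
orientation: [-2.282, -2.158, 0.0]
force: [0.3, -0.1, -0.8]
finger_gap: 25.8
finger_force: 20.0
linear [ 4.253e-01 -2.000e-04 -6.860e-02] twist [-0.0017 -0.0007  0.4119]
```

```bash
python3 -m inch '{"linear":[[0.05,0.01,-0.02],[0.1,0.02,-0.04],[0.15,0.03,-0.05],[0.2,0.04,-0.05],[0.25,0.045,-0.05],[0.3,0.045,-0.05],[0.345,0.045,-0.05],[0.345,0.045,-0.05]],"twist":[[0,0,0],[0,0,0.1],[0,0,0.2],[0,0,0.3],[0,0,0.4],[0,0,0.412],[0,0,0.412],[0,0,0.412]]}'; python3 -m inch '{"linear":[[0,0,0],[0,0,0]],"twist":[[0,0,0],[0,0,0]]}'; python3 - <<'E'
from h import *
m,im=shot('wrist','w3.png'); np.save('w3.npy',m,allow_pickle=True)
print(proj(m,[536,79,5]),where()[0])
E
```

```text
time: 4.28
position: [530.5, 7.3, 185.6]
orientation: [-2.479, -1.925, -0.005]
force: [-0.4, 0.7, -0.1]
finger_gap: 25.6
finger_force: 20.0
time: 4.45
position: [530.7, -2.9, 185.0]
orientation: [2.492, 1.912, -0.002]
force: [0.1, -0.9, -0.3]
finger_gap: 25.5
finger_force: 20.0
[303.97216841 130.1904063 ] [530.67116388  -3.7304604  184.90990108]
```

View pics/w3.png

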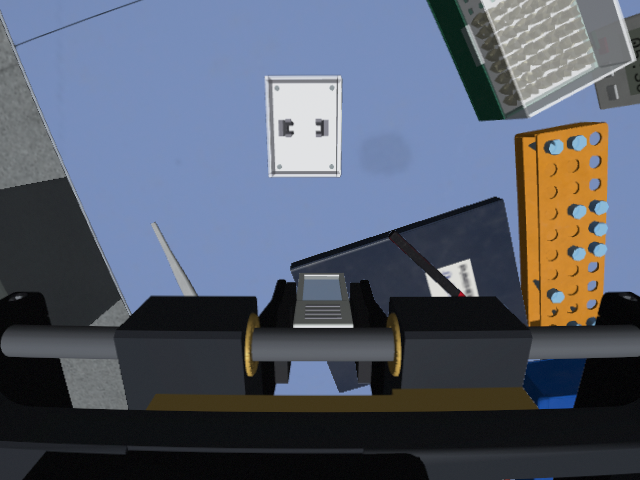

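The picture shows the carrier upright in the fingers, with its lower edge near (322,274) and its ribbed head at (322,310). The chamber's base spans (266–341, 76–177), with its uprights at (287,127) and (320,127). I'll measure both.

```bash
cat > ch.py <<'E'
from h import *
import sys
def chamber(m,im,c):
    g=im.max(2); hsv=cv2.cvtColor(im,cv2.COLOR_BGR2HSV)
    u,v=np.round(proj(m,[*c,5])).astype(int); 
    sx=slice(max(u-75,0),u+75); sy=slice(max(v-85,0),v+80)
    w=((hsv[...,2]>185)&(hsv[...,1]<40))[sy,sx].astype(np.uint8); o=np.array([sx.start,sy.start])
    w=cv2.morphologyEx(w,cv2.MORPH_CLOSE,np.ones((3,3)))
    cn,_=cv2.findContours(w,0,2); k=max(cn,key=cv2.contourArea); r=cv2.minAreaRect(k+o)
    q=np.array([at(m,a,b,5)[:2] for a,b in cv2.boxPoints(r)]); print('base',r,q.round(1).tolist(),[np.linalg.norm(q[i]-q[i-1]).round(1) for i in range(4)],q.mean(0).round(1))
    box=np.zeros(w.shape,np.uint8); cv2.drawContours(box,[np.intp(cv2.boxPoints(r)-o)],0,1,-1); box=cv2.erode(box,np.ones((15,15)))
    d=((g[sy,sx]<150)&(box>0)).astype(np.uint8); n,l,st,ce=cv2.connectedComponentsWithStats(d)
    for i in range(1,n):
        if st[i,4]>25: print('dark',st[i],(ce[i]+o).round(1),at(m,*(ce[i]+o),32).round(1))
if __name__=='__main__':
    m=np.load('w3.npy',allow_pickle=True).item(); im=cv2.imread('pics/w3.png'); chamber(m,im,[536,79])
    print(im[126:129,284:294].max(2), im[70:82:1,300].tolist())
    p,r=where(); 
    print('underside exp',proj(m,p+r.apply([0,0,43-6])), proj(m,p))
    print('carrier col 322 rows', im[264:330:2,322].max(1))
    print(im[276,280:365].max(1))
E
python3 ch.py
```

```text
base ((303.0, 126.0), (100.0, 76.0), 90.0) [[515.8, 131.6], [579.3, 114.3], [557.9, 30.7], [489.9, 49.2]] [np.float64(86.4), np.float64(65.8), np.float64(86.2), np.float64(70.4)] [535.7  81.4]
dark [ 43  60   3  65 117] [272.6 144.2] [508.9  74.7  32. ]
dark [ 50  74  15  18 202] [285.4 127.7] [523.   84.6  32. ]
dark [ 87  74  12  18 168] [321.7 127.4] [551.9  76.9  32. ]
[[ 76  77  78  58  84 190 210 209 210 224]
 [ 77  77  76  55  84 210 227 227 227 228]
 [ 77  76  72  53  83 210 227 227 227 227]] [[186, 142, 120], [185, 142, 120], [184, 142, 120], [184, 142, 120], [175, 135, 114], [177, 152, 140], [210, 196, 189], [214, 208, 204], [218, 213, 210], [178, 169, 166], [128, 123, 121], [128, 121, 120]]
underside exp [321.92753829 275.17365636] [321.77423067 303.92557047]
carrier col 322 rows [ 68  68  67  70  69 127 151 150 128 128 128 129 129 129 129 130 128 129
  91  75  64 143  64 125  63 124  60 137  78  79 162 224  26]
[186 186 186 185 186 186 185 186 186 185 185 184 184  88  67  65  65  65
  66  75  78  77  75  78 129 150 151 151 151 151 151 150 151 151 151 151
 150 150 151 150 151 150 151 151 150 151 151 169 171 170 171 171 170 170
 171 171 171 170 170  84  77  77  78  77 127  71  66  67  65  67  65  67
  66  67  65  67  65  66  66  66  67  66  67  68  67]
```

```bash
python3 - <<'E'
from h import *
move([536.3,81,85],np.radians(-15.1))
E
```

```text
linear [ 0.1111 -0.0221  0.1331] twist [-0.0011  0.0018 -0.0002]
```

```bash
python3 -m inch '{"linear":[[0.05,-0.01,0.02],[0.09,-0.02,0.05],[0.111,-0.022,0.08],[0.111,-0.022,0.11],[0.111,-0.022,0.133],[0.111,-0.022,0.133],[0.111,-0.022,0.133]],"twist":[[0,0,0],[0,0,0],[0,0,0],[0,0,0],[0,0,0],[0,0,0],[0,0,0]]}'; python3 - <<'E'
from h import *
m,im=shot('wrist','w4.png'); np.save('w4.npy',m,allow_pickle=True)
p,r=where(); print(p,r.as_matrix().round(3).tolist())
print('underside',proj(m,p+r.apply([0,0,37])),'seat top',proj(m,[536.3,81,32]))
cv2.imwrite('pics/crop4.png',cv2.resize(im[210:330,230:410],None,fx=4.4,fy=4.4,interpolation=cv2.INTER_CUBIC))
E
```

```text
time: 5.08
position: [536.0, 80.7, 84.8]
orientation: [-2.494, -1.908, 0.003]
force: [0.4, 0.7, 0.1]
finger_gap: 25.6
finger_force: 20.0
[537.0290111   81.07322111  85.96241343] [[0.261, 0.965, 0.0], [0.965, -0.261, -0.0], [-0.0, 0.0, -1.0]]
underside [323.18091004 273.60443574] seat top [322.1020573  263.77820699]
```

View pics/crop4.png

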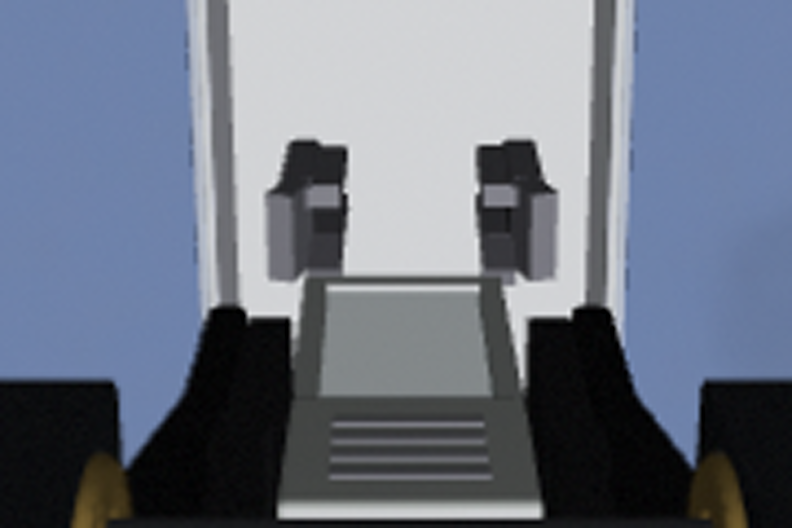

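The crop shows the upright tops centred at about crop (411,236) and the carrier's lower edge centred at about (404,277). So the carrier sits about 0.8 mm left of the grooves and is otherwise in line. I'll nudge it and lower it, watching the force.

```bash
python3 -m inch '{"linear":[[0.0005,0.001,0],[0.0005,0.001,0.01],[0.0005,0.001,0.02],[0.0005,0.001,0.027],[0.0005,0.001,0.034],[0.0005,0.001,0.034]],"twist":[[0,0,0],[0,0,0],[0,0,0],[0,0,0],[0,0,0],[0,0,0]]}'
```

```text
time: 5.63
position: [536.3, 82.3, 58.6]
orientation: [-2.492, -1.912, 0.003]
force: [-0.3, -0.1, -1.0]
finger_gap: 25.6
finger_force: 20.0
```

```bash
python3 -m inch '{"linear":[[0,0,0.006],[0,0,0.012],[0,0,0.017],[0,0,0.021],[0,0,0.021],[0,0,0.021]],"twist":[[0,0,0],[0,0,0],[0,0,0],[0,0,0],[0,0,0],[0,0,0]]}'; python3 - <<'E'
from h import *
print(np.mean([ (camera('top') is not None) and observe()['position'] for _ in range(5)],0),observe()['force'])
E
```

```text
time: 6.13
position: [537.0, 82.5, 43.9]
orientation: [-2.492, -1.912, 0.001]
force: [-1.1, -0.9, -0.9]
finger_gap: 25.6
finger_force: 20.0
[537.17974435  82.46323927  44.2516741 ] [-0.93755189 -0.55342451 -0.67674446]
```

```bash
python3 -m inch '{"linear":[[0,0,0.002],[0,0,0.002],[0,0,0.002]],"twist":[[0,0,0],[0,0,0],[0,0,0]]}';  python3 -m inch '{"linear":[[0,0,0.0015],[0,0,0.0015],[0,0,0.0015]],"twist":[[0,0,0],[0,0,0],[0,0,0]]}'
```

```text
time: 6.63
position: [537.6, 82.4, 42.8]
orientation: [2.492, 1.912, 0.0]
force: [0.2, -0.5, -2.1]
finger_gap: 25.6
finger_force: 20.0
time: 6.88
position: [537.7, 82.5, 42.1]
orientation: [2.492, 1.912, 0.0]
force: [-0.9, -2.3, 5.1]
finger_gap: 25.8
finger_force: 20.0
```

```bash
python3 -m inch '{"linear":[[0,0,0],[0,0,0],[0,0,0],[0,0,0],[0,0,0],[0,0,0]],"twist":[[0,0,0],[0,0,0],[0,0,0],[0,0,0],[0,0,0],[0,0,0]]}' 0.6; python3 -m inch '{"linear":[[0,0,-0.03],[0,0,-0.08],[0,0,-0.13],[0,0,-0.18],[0,0,-0.18],[0,0,-0.18]],"twist":[[0,0,0],[0,0,0],[0,0,0],[0,0,0],[0,0,0],[0,0,0]]}' 1;  python3 - <<'E'
from h import *
m,im=shot('wrist','w5.png'); np.save('w5.npy',m,allow_pickle=True)
hsv=cv2.cvtColor(im,cv2.COLOR_BGR2HSV)
print(proj(m,[537.5,82,67]),proj(m,[537.5,82,53]),where()[0])
# tweezers rough from top view: hinge-ish and tip
t=camera_model('top'); T=cv2.imread('pics/top0.png'); print(at(t,232,285,62).round(1))
cv2.imwrite('pics/crop5.png',cv2.resize(im[180:330,230:410],None,fx=4,fy=4,interpolation=cv2.INTER_CUBIC))
E
```

```text
time: 7.38
position: [537.2, 82.7, 41.5]
orientation: [-2.492, -1.912, 0.0]
force: [0.0, -0.2, -0.2]
finger_gap: 50.8
finger_force: 0.0
time: 7.88
position: [539.0, 82.9, 179.1]
orientation: [2.49, 1.91, 0.006]
force: [1.0, 0.1, 0.0]
finger_gap: 82.9
finger_force: 0.0
[319.51107983 239.46060087] [319.56688037 234.59004959] [537.59653452  82.52491891 177.06162462]
[412.8 285.6  62. ]
```

View pics/crop5.png

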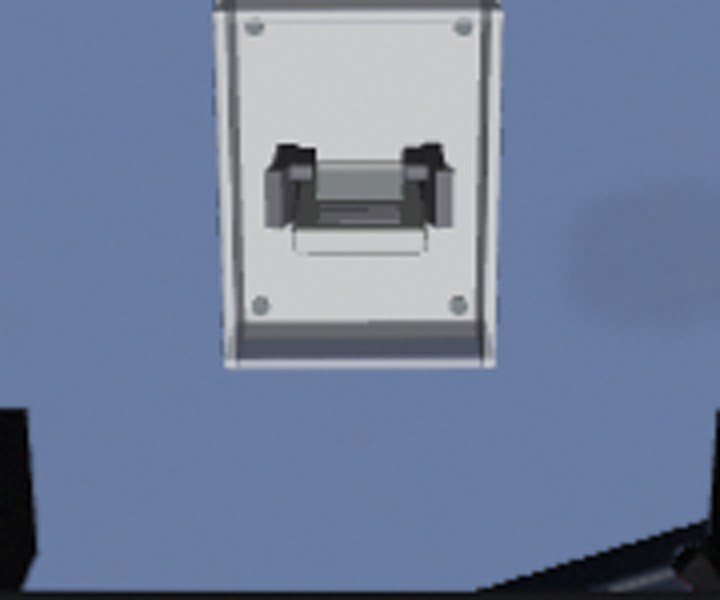

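The crop shows the carrier seated squarely in the grooves. Its head top is at crop (360,241), which is image (320,240), within 1 mm of the predicted spot, and it has been let go. Next I'll go over the tweezers with the tool's x axis along them.

```bash
python3 - <<'E'
from h import *
print(observe()['joint_positions'].round(2))
move([466,311,195],np.radians(-64.5))
E
```

```text
[ 0.48  0.19 -0.75  1.76  0.14  1.25 -0.57]
linear [ 0.2695 -0.1711 -0.0242] twist [ 2.8000e-03 -9.0000e-04  1.7273e+00]
```

```bash
python3 -m inch '{"linear":[[0.05,-0.03,-0.02],[0.1,-0.06,-0.024],[0.15,-0.09,-0.024],[0.2,-0.125,-0.024],[0.235,-0.15,-0.024],[0.27,-0.171,-0.024],[0.27,-0.171,-0.024],[0.27,-0.171,-0.024]],"twist":[[0,0,0.2],[0,0,0.4],[0,0,0.6],[0,0,0.8],[0,0,1],[0,0,1],[0,0,1],[0,0,1]]}'; python3 -m inch '{"linear":[[0,0,0],[0,0,0],[0,0,0],[0,0,0],[0,0,0]],"twist":[[0,0,0.25],[0,0,0.5],[0,0,0.727],[0,0,0.727],[0,0,0.727]]}' 1
python3 - <<'E'
from h import *
print(observe()['joint_positions'].round(2),where()[0]); move([466,311,195],np.radians(-64.5))
m,im=shot('wrist','w6.png'); np.save('w6.npy',m,allow_pickle=True)
hsv=cv2.cvtColor(im,cv2.COLOR_BGR2HSV)
print('housing exp',proj(m,[412.8,285.6,62]),'grip',proj(m,[466,311,53]),'tips',proj(m,[517,335,19]))
def comps(mask,lo,name,z,sl=(slice(130,335),slice(200,440))):
    n,l,st,c=cv2.connectedComponentsWithStats(mask[sl].astype(np.uint8)); o=np.array([sl[1].start,sl[0].start])
    for k in range(1,n):
        if st[k,4]>lo:
            cn,_=cv2.findContours((l==k).astype(np.uint8),0,2); r=cv2.minAreaRect(cn[0]+o); print(name,np.array(r[0]).round(1),np.array(r[1]).round(1),round(r[2],1),st[k,4],at(m,*r[0],z).round(1))
comps((hsv[...,2]>180)&(hsv[...,1]<50),60,'white',62)
comps(hsv[...,2]<60,60,'black',57)
E
```

```text
time: 8.6
position: [463.2, 313.5, 192.7]
orientation: [-2.883, -1.245, 0.005]
force: [0.6, -0.5, 1.2]
finger_gap: 87.3
finger_force: 0.0
time: 9.02
position: [466.2, 309.6, 193.4]
orientation: [3.062, 0.695, -0.003]
force: [0.5, 0.2, 0.1]
finger_gap: 87.3
finger_force: 0.0
[ 0.07  0.23 -0.8   1.7   0.17  1.29 -1.89] [466.1741205  309.61456516 193.42020601]
linear [ 0.0006 -0.0018 -0.0021] twist [0.0015 0.0042 0.003 ]
housing exp [321.32011755 295.61483517] grip [321.21096327 227.88600978] tips [321.5550168  157.52073507]
white [308.3 289.2] [37.2 38.2] 6.1 727 [413.5 298.5  62. ]
black [321.7 173.1] [37.2  4.7] 7.1 182 [508.4 330.7  57. ]
black [298. 222.] [ 7.  44.5] 4.4 305 [463.2 331.2  57. ]
black [332.9 226.3] [ 7.2 44.4] 9.5 316 [472.4 303.1  57. ]
black [290. 252.] [12.  8.] 90.0 92 [436.1 326.4  57. ]
black [312.  254.5] [25.4 12.2] 7.1 306 [442.2 308.4  57. ]
black [332.5 257. ] [12.  7.] 90.0 83 [447.7 291.5  57. ]
black [319.5 307. ] [ 54. 239.] 90.0 4360 [399.8 281.2  57. ]
```

```bash
python3 - <<'E'
from h import *
move([467.5,317,100],np.radians(-71.6))
E
```

```text
linear [ 0.0059 -0.0077  0.1249] twist [0.0012 0.0033 0.2514]
```

```bash
python3 -m inch '{"linear":[[0.006,-0.008,0.04],[0.006,-0.008,0.08],[0.006,-0.008,0.11],[0.006,-0.008,0.125],[0.006,-0.008,0.125],[0.006,-0.008,0.125]],"twist":[[0,0,0.15],[0,0,0.25],[0.001,0.003,0.25],[0.001,0.003,0.25],[0.001,0.003,0.25],[0.001,0.003,0.25]]}' 1
cat > tw.py <<'E'
from h import *
def comps(m,im,mask,lo,name,zs,sl=(slice(80,338),slice(180,460))):
    n,l,st,c=cv2.connectedComponentsWithStats(mask[sl].astype(np.uint8)); o=np.array([sl[1].start,sl[0].start]); out=[]
    for k in range(1,n):
        if st[k,4]>lo:
            cn,_=cv2.findContours((l==k).astype(np.uint8),0,2); r=cv2.minAreaRect(cn[0]+o); print(name,'cxy',np.array(r[0]).round(1),'wh',np.array(r[1]).round(1),round(r[2],1),'A',st[k,4],'bb',st[k,:4]+[*o,0,0],*[at(m,*r[0],z)[:2].round(1) for z in zs])
E
python3 - <<'E'
from tw import *
print(where()[0],observe()['orientation'])
m,im=shot('wrist','w7.png'); np.save('w7.npy',m,allow_pickle=True)
hsv=cv2.cvtColor(im,cv2.COLOR_BGR2HSV)
print('grip',proj(m,[467.5,317,59]),'tips',proj(m,[520.6,335,19]),'scale',proj(m,[492.2,325.2,60]))
comps(m,im,(hsv[...,2]>180)&(hsv[...,1]<50),60,'white',[62])
comps(m,im,hsv[...,2]<60,80,'black',[59])
E
```

```text
time: 9.57
position: [467.5, 318.6, 101.0]
orientation: [-3.1, -0.502, -0.001]
force: [0.7, -0.4, -0.4]
finger_gap: 86.9
finger_force: 0.0
[467.49609563 318.56315019 100.9570071 ] [-3.10027766e+00 -5.02200724e-01 -1.07394647e-03]
grip [325.74430246 272.04035596] tips [324.85381768 169.90105136] scale [325.80553437 230.27092704]
black cxy [326.7 199.4] wh [18.9 54.2] 85.8 A 576 bb [299 188  55  20] [509.1 330.3]
black cxy [286.5 200. ] wh [11.3 18.3] 32.0 A 123 bb [278 192  15  17] [501.7 351.6]
black cxy [366.5 201.4] wh [21.6 10. ] 53.1 A 118 bb [360 192  15  22] [515.1 308.7]
black cxy [323.9 276.4] wh [78.6 69.1] 87.5 A 2378 bb [291 236  70  80] [464.5 317.1]
black cxy [319.5 308. ] wh [ 56. 279.] 90.0 A 5909 bb [180 280 280  57] [443.8 313.1]
```

```bash
python3 - <<'E'
from h import *
m=np.load('w7.npy',allow_pickle=True).item(); im=cv2.imread('pics/w7.png'); g=im.max(2)
for r in (240,250,260,270): print(r,g[r,278:376].tolist())
print('col 294-304 vertical', g[215:335:3,298].tolist()); print(g[215:335:3,352].tolist())
E
```

```text
240 [156, 156, 157, 155, 156, 106, 95, 116, 123, 124, 125, 124, 125, 123, 124, 124, 123, 123, 140, 135, 132, 132, 132, 132, 104, 29, 7, 62, 121, 125, 125, 125, 125, 126, 126, 126, 125, 126, 126, 126, 127, 127, 126, 126, 126, 127, 126, 127, 125, 126, 127, 127, 128, 127, 127, 127, 127, 128, 127, 127, 127, 128, 128, 128, 127, 128, 128, 127, 100, 26, 5, 18, 131, 133, 131, 130, 131, 134, 113, 127, 128, 128, 127, 127, 127, 128, 128, 129, 112, 95, 154, 156, 156, 156, 156, 155, 157, 156]
250 [156, 156, 156, 156, 156, 123, 94, 108, 124, 123, 123, 123, 123, 123, 123, 124, 124, 73, 28, 28, 29, 31, 32, 32, 35, 28, 16, 9, 120, 125, 124, 124, 125, 125, 125, 125, 125, 125, 126, 125, 126, 125, 126, 126, 125, 125, 125, 126, 127, 126, 126, 127, 126, 127, 126, 127, 126, 128, 127, 128, 128, 126, 127, 126, 126, 127, 127, 127, 49, 8, 18, 25, 30, 32, 32, 33, 34, 31, 21, 123, 128, 126, 127, 128, 127, 127, 126, 125, 106, 87, 155, 155, 155, 156, 156, 156, 156, 156]
260 [156, 157, 156, 156, 156, 156, 85, 100, 120, 122, 122, 123, 123, 124, 123, 124, 122, 122, 55, 27, 27, 29, 31, 32, 33, 33, 23, 9, 63, 121, 124,
[... 457 characters left out ...]
 10, 120, 124, 125, 123, 124, 124, 124, 123, 124, 125, 125, 125, 125, 125, 124, 124, 125, 124, 125, 125, 126, 125, 125, 126, 125, 126, 126, 126, 125, 126, 125, 126, 125, 126, 126, 125, 125, 125, 47, 11, 18, 27, 29, 30, 31, 30, 32, 26, 21, 121, 126, 125, 125, 126, 126, 126, 126, 126, 111, 96, 151, 153, 153, 154, 153, 153, 153, 153, 153]
col 294-304 vertical [134, 133, 134, 157, 156, 160, 161, 160, 133, 11, 30, 30, 28, 29, 28, 27, 26, 27, 26, 24, 23, 26, 25, 27, 28, 39, 23, 22, 23, 37, 36, 37, 39, 36, 118, 115, 65, 61, 25, 43]
[93, 128, 150, 152, 160, 161, 160, 134, 134, 13, 32, 30, 31, 31, 31, 31, 31, 29, 29, 31, 31, 30, 30, 30, 31, 29, 30, 29, 27, 37, 37, 39, 37, 39, 120, 66, 69, 76, 25, 44]
```

```bash
python3 -m inch '{"linear":[[-0.001,0.0027,0.02],[-0.001,0.0027,0.05],[-0.001,0.0027,0.08],[-0.001,0.0027,0.088],[-0.001,0.0027,0.088],[-0.001,0.0027,0.088]],"twist":[[0,0,0],[0,0,0],[0,0,0],[0,0,0],[0,0,0],[0,0,0]]}' 0.6; python3 -m inch '{"linear":[[0,0,0],[0,0,0],[0,0,0],[0,0,0]],"twist":[[0,0,0],[0,0,0],[0,0,0],[0,0,0]]}' 0.45 20
```

```text
time: 10.12
position: [468.2, 317.4, 36.4]
orientation: [-3.1, -0.501, -0.005]
force: [0.2, 0.3, 0.0]
finger_gap: 56.1
finger_force: 0.0
time: 10.45
position: [467.9, 316.9, 35.7]
orientation: [-3.1, -0.501, -0.004]
force: [0.7, 0.2, 0.2]
finger_gap: 40.4
finger_force: 0.0
```

```bash
python3 -m inch '{"linear":[[0,0,0.002],[0,0,0.002],[0,0,0.002],[0,0,0.002]],"twist":[[0,0,0],[0,0,0],[0,0,0],[0,0,0]]}' 0.38 20; python3 -m inch '{"linear":[[0,0,0],[0,0,0],[0,0,0],[0,0,0],[0,0,0],[0,0,0]],"twist":[[0,0,0],[0,0,0],[0,0,0],[0,0,0],[0,0,0],[0,0,0]]}' 0.365 20; python3 -m inch '{"linear":[[0,0,0],[0,0,0],[0,0,0],[0,0,0],[0,0,0],[0,0,0]],"twist":[[0,0,0],[0,0,0],[0,0,0],[0,0,0],[0,0,0],[0,0,0]]}' 0.365 20
```

```text
time: 10.78
position: [467.5, 316.7, 33.4]
orientation: [-3.101, -0.501, -0.002]
force: [-0.5, -0.3, -0.0]
finger_gap: 33.8
finger_force: 5.9
time: 11.28
position: [467.5, 316.7, 33.4]
orientation: [-3.101, -0.501, -0.002]
force: [0.3, -0.5, 0.8]
finger_gap: 32.1
finger_force: 7.1
time: 11.78
position: [467.5, 316.7, 33.4]
orientation: [-3.101, -0.501, -0.002]
force: [1.3, 0.3, 0.7]
finger_gap: 32.3
finger_force: 7.2
```

```bash
python3 -m inch '{"linear":[[0,0,-0.005],[0,0,-0.015],[0,0,-0.03],[0,0,-0.05],[0,0,-0.075],[0,0,-0.1],[0,0,-0.12],[0,0,-0.12]],"twist":[[0,0,0],[0,0,0],[0,0,0],[0,0,0],[0,0,0],[0,0,0],[0,0,0],[0,0,0]]}'; python3 - <<'E'
from h import *
m,im=shot('wrist','w8.png'); np.save('w8.npy',m,allow_pickle=True)
p,r=where(); o=observe(); print(p,o['finger_gap'],o['finger_force'],o['force'],o['joint_positions'].round(2))
for n,d in (('tips',[56,0,15]),('scale',[26,0,-26]),('discL',[56,12,15]),('discR',[56,-12,15])): print(n,proj(m,p+r.apply(d)).round(1))
cv2.imwrite('pics/crop8.png',cv2.resize(im[130:330,220:430],None,fx=3,fy=3,interpolation=cv2.INTER_CUBIC))
E
```

```text
time: 12.45
position: [469.0, 318.3, 127.7]
orientation: [-3.098, -0.501, -0.012]
force: [0.6, 0.4, 0.1]
finger_gap: 32.0
finger_force: 6.7
[468.3082432  317.50721484 125.69230991] 31.589221206731516 6.714083802653477 [ 0.44102022 -0.79090981 -1.14390348] [ 0.03  0.29 -0.77  1.77  0.22  1.16 -2.07]
tips [324.2 184.6]
scale [324.6 273.3]
discL [348.8 184.5]
discR [299.5 184.6]
```

View pics/crop8.png

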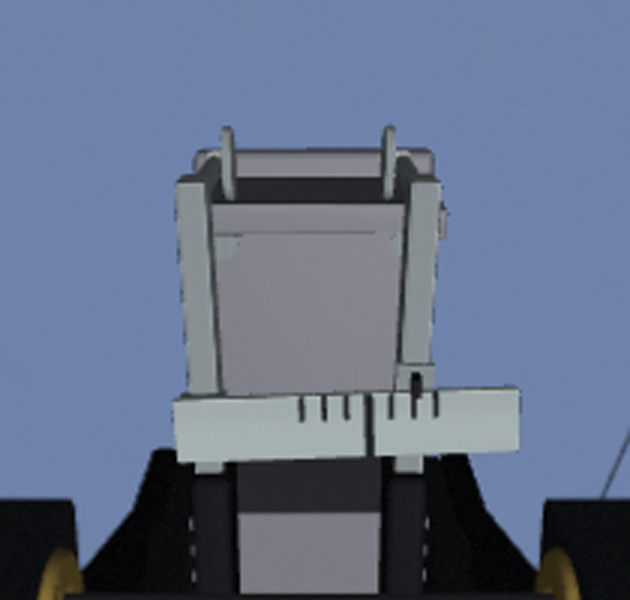

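The crop shows both discs at crop (228,160) and (389,160), level and symmetric. The long line is at crop x=369 with ticks 22.4 px apart, and the pointer at 416 means a gap of about 24 mm. That was my last picture to view, so I'll use numbers from here. I'll check the pitch with the scene camera and compute the move.

```bash
python3 - <<'E'
from h import *
s,im=shot('scene','s2.png'); old=cv2.imread('pics/scene0.png')
def white(i,c,h=24):
    u,v=np.round(c).astype(int); hsv=cv2.cvtColor(i,cv2.COLOR_BGR2HSV); w=((hsv[...,2]>195)&(hsv[...,1]<40))[v-h:v+h,u-h:u+h].astype(np.uint8); w=cv2.morphologyEx(w,cv2.MORPH_CLOSE,np.ones((5,5)))
    n,l,st,c=cv2.connectedComponentsWithStats(w); k=1+st[1:,4].argmax(); return c[k]+[u-h,v-h],st[k]
print(white(old,(291,319)))
for dz in (88,92,96): print(dz,proj(s,[412.5,298.5,62+dz]).round(1))
print(proj(s,[412.5,298.5,62]).round(1)); print(white(im,proj(s,[412.5,298.5,154])))
o=observe();print(o['force'],o['wrist_torque'])
sx=np.array([np.cos(np.radians(-15.1)),np.sin(np.radians(-15.1))])
g=np.array([537.5,82])-56*sx; print(g); move([*g,122],np.radians(-105.1))
E
```

```text
(array([282.6 , 317.95]), array([13, 21,  6,  5, 20], dtype=int32))
88 [286.6 288.1]
92 [286.5 286.7]
96 [286.3 285.4]
[289.1 316. ]
(array([286.53691275, 286.67785235]), array([ 14,  15,  23,  18, 149], dtype=int32))
[ 0.1916665   0.19050157 -0.32005213] [-0.01002911  0.0298876   0.0093451 ]
[483.43353267  96.58825248]
linear [-0.0723  0.2852  0.0025] twist [-0.0024 -0.0054  1.1677]
```

```bash
python3 -m inch '{"linear":[[-0.007,0.03,0],[-0.018,0.07,0],[-0.029,0.115,0],[-0.04,0.16,0],[-0.052,0.205,0],[-0.063,0.25,0],[-0.072,0.275,0],[-0.072,0.285,0]],"twist":[[0,0,0.12],[0,0,0.26],[0,0,0.4],[0,0,0.54],[0,0,0.68],[0,0,0.82],[0,0,0.94],[0,0,1]]}'; python3 -m inch '{"linear":[[0,0,0],[0,0,0],[0,0,0],[0,0,0]],"twist":[[0,0,0.1],[0,0,0.168],[0,0,0.168],[0,0,0.168]]}'; python3 - <<'E'
from h import *
move([483.4,96.6,122],np.radians(-105.1)); o=observe(); print(o['finger_gap'],o['joint_positions'].round(2),o['joint_torque'].round(0))
E
```

```text
time: 13.22
position: [482.3, 92.3, 121.9]
orientation: [3.126, -0.295, -0.002]
force: [0.8, 0.1, -0.8]
finger_gap: 32.0
finger_force: 6.7
time: 13.55
position: [482.9, 98.1, 122.7]
orientation: [-3.113, 0.408, -0.0]
force: [-0.1, 0.6, 0.1]
finger_gap: 31.9
finger_force: 6.7
linear [0.0011 0.0018 0.001 ] twist [-0.0034  0.0002  0.0056]
31.886389167838146 [ 0.32  0.1  -0.6   1.94  0.06  1.12 -2.13] [  0. -30.  -1. -29.   0.  -0.  -0.]
```

```bash
python3 - <<'E'
from h import *
m,im=shot('wrist','w9.png'); np.save('w9.npy',m,allow_pickle=True)
p,r=where(); g=im.max(2)
print(p,'head',proj(m,[537.5,82,67]),'up1',proj(m,[537.5+16*.965,82-16*.26,32]),'up2',proj(m,[537.5-16*.965,82+16*.26,32]),'tips',proj(m,p+r.apply([56,0,15])))
u,v=np.round(proj(m,[537.5,82,67])).astype(int)
for rr in range(v-24,v+29,4): print(rr,g[rr,u-32:u+33].tolist())
E
```

```text
[482.98601256  97.92718819 122.83451668] head [326.60429826 171.58044465] up1 [326.22112284 141.80626761] up2 [326.08430142 189.49591972] tips [324.54219186 182.34118734]
148 [212, 213, 212, 212, 212, 213, 213, 213, 213, 212, 213, 212, 212, 212, 212, 213, 212, 212, 213, 212, 212, 212, 173, 128, 123, 123, 97, 70, 67, 67, 78, 70, 70, 69, 70, 80, 79, 55, 54, 54, 72, 127, 126, 127, 169, 211, 212, 212, 213, 213, 212, 213, 213, 212, 212, 212, 213, 212, 212, 213, 212, 213, 212, 212, 212]
152 [212, 212, 213, 212, 213, 212, 212, 213, 212, 212, 212, 212, 212, 213, 212, 212, 212, 212, 213, 212, 212, 212, 209, 208, 208, 208, 206, 212, 165, 175, 209, 212, 213, 212, 212, 212, 190, 134, 210, 206, 208, 208, 209, 208, 212, 213, 213, 213, 212, 213, 212, 212, 212, 213, 213, 212, 212, 213, 212, 212, 212, 212, 212, 211, 213]
156 [213, 213, 213, 213, 212, 213, 213, 213, 213, 213, 213, 213, 212, 212, 213, 212, 212, 213, 213, 213, 213, 212, 212, 212, 213, 213, 213, 212, 122, 172, 210, 213, 213, 213, 213, 212, 195, 137, 209, 212, 212, 212, 213, 213, 212, 213, 212, 213, 213, 213, 212, 213, 213, 212, 212, 212,
[... 2913 characters left out ...]
144, 192, 211, 211, 65, 52, 44, 134, 141, 146]
196 [153, 86, 79, 166, 209, 213, 213, 212, 213, 213, 213, 213, 213, 212, 212, 213, 213, 213, 213, 213, 213, 212, 213, 213, 171, 167, 166, 168, 167, 167, 167, 167, 167, 167, 167, 167, 167, 167, 167, 166, 167, 167, 166, 210, 213, 212, 213, 212, 212, 212, 213, 212, 135, 107, 109, 167, 211, 213, 213, 213, 68, 51, 144, 143, 145]
200 [122, 121, 122, 122, 122, 121, 122, 121, 121, 122, 122, 122, 122, 122, 121, 120, 122, 122, 122, 121, 122, 122, 121, 121, 120, 122, 121, 122, 122, 121, 121, 122, 121, 121, 123, 122, 121, 122, 122, 123, 121, 122, 122, 121, 121, 121, 122, 121, 121, 122, 120, 121, 122, 121, 121, 120, 121, 120, 121, 104, 56, 73, 136, 146, 145]
```

```bash
python3 - <<'E'
from h import *
m=np.load('w9.npy',allow_pickle=True).item(); p,r=where(); 
t=at(m,322.6,183.3,122.3-15); h=at(m,327.5,171.3,67); print(t,h,'tool diff mm',r.inv().apply(h-t))
for z in (41,): print('tool->col', [proj(m,p+r.apply([56,0,k])) for k in (15,60,97)])
E
```

```text
[536.82360411  84.54332725 107.3       ] [537.52131682  81.45040063  67.        ] tool diff mm [ 1.46827954  2.87293134 40.29557567]
tool->col [array([324.54219186, 182.34118734]), array([324.16934692, 172.13922699]), array([323.95759409, 166.34887158])]
```

```bash
python3 -m inch '{"linear":[[0.0015,0.003,0],[0.0015,0.003,0.01],[0.0015,0.003,0.02],[0.0015,0.003,0.03],[0.0015,0.003,0.03],[0.0015,0.003,0.03],[0.0015,0.003,0.03]],"twist":[[0,0,0],[0,0,0],[0,0,0],[0,0,0],[0,0,0],[0,0,0],[0,0,0]]}'; cat > look.py <<'E'
from h import *
import sys
m,im=shot('wrist',sys.argv[1]); p,r=where(); g=im.max(2).astype(int)
h=proj(m,[537.5,82,67]); print(p,'head exp',h.round(1),'tips',proj(m,p+r.apply([56,0,15])).round(1),'gap',observe()['finger_gap'])
v=int(round(h[1]))
for rr in (v-12,v-6,v,v+6,176,180,184,188):
    row=g[rr]; d=np.where(row[285:370]<185)[0]+285; s=np.split(d,np.where(np.diff(d)>1)[0]+1); print(rr,[(a[0],a[-1]) for a in s if len(a)])
c=int(h[0]); print('col',[ (i,g[i,c]) for i in range(v-34,v+34,1) if abs(g[i+1,c]-g[i,c])>12])
E
python3 look.py w10.png
```

```text
time: 14.18
position: [483.8, 94.3, 100.5]
orientation: [-3.113, 0.413, -0.001]
force: [-0.1, -0.8, -0.8]
finger_gap: 31.8
finger_force: 6.7
[484.01117897  94.31129787 100.80063536] head exp [320.2 179.7] tips [324.1 182.2] gap 31.90842596993733
168 [(np.int64(316), np.int64(318)), (np.int64(326), np.int64(327))]
174 [(np.int64(294), np.int64(297)), (np.int64(316), np.int64(318)), (np.int64(326), np.int64(327)), (np.int64(347), np.int64(351))]
180 [(np.int64(289), np.int64(298)), (np.int64(316), np.int64(318)), (np.int64(326), np.int64(327)), (np.int64(347), np.int64(356))]
186 [(np.int64(286), np.int64(298)), (np.int64(315), np.int64(318)), (np.int64(326), np.int64(331)), (np.int64(346), np.int64(359))]
176 [(np.int64(293), np.int64(297)), (np.int64(316), np.int64(318)), (np.int64(326), np.int64(327)), (np.int64(347), np.int64(351))]
180 [(np.int64(289), np.int64(298)), (np.int64(316), np.int64(318)), (np.int64(326), np.int64(327)), (np.int64(347), np.int64(356))]
184 [(np.int64(287), np.int64(298)), (np.int64(315), np.int64(318)), (np.int64(326), np.int64(330)), (np.int64(347), np.int64(357))]
188 [(np.int64(285), np.int64(298)), (np.int64(312), np.int64(318)), (np.int64(326), np.int64(334)), (np.int64(346), np.int64(364))]
col [(147, np.int64(41)), (148, np.int64(76)), (150, np.int64(112)), (154, np.int64(80)), (155, np.int64(183)), (201, np.int64(211)), (202, np.int64(184)), (203, np.int64(106)), (204, np.int64(120)), (205, np.int64(167)), (207, np.int64(210)), (208, np.int64(165)), (213, np.int64(119))]
```

```bash
python3 -m inch '{"linear":[[0,-0.0003,0.006],[0,-0.0003,0.012],[0,-0.0003,0.018],[0,-0.0003,0.024],[0,-0.0003,0.024],[0,-0.0003,0.024]],"twist":[[0,0,0],[0,0,0],[0,0,0],[0,0,0],[0,0,0],[0,0,0]]}'; python3 look.py w11.png
```

```text
time: 14.73
position: [483.5, 94.4, 82.2]
orientation: [-3.113, 0.413, -0.0]
force: [0.6, 0.1, -0.0]
finger_gap: 31.7
finger_force: 6.7
[483.83854714  94.4718024   82.51915709] head exp [320.  183.9] tips [324.  182.1] gap 31.787476291552096
172 [(np.int64(294), np.int64(297)), (np.int64(317), np.int64(318)), (np.int64(328), np.int64(328)), (np.int64(348), np.int64(351))]
178 [(np.int64(293), np.int64(298)), (np.int64(317), np.int64(318)), (np.int64(328), np.int64(328)), (np.int64(347), np.int64(351))]
184 [(np.int64(287), np.int64(298)), (np.int64(317), np.int64(318)), (np.int64(328), np.int64(328)), (np.int64(347), np.int64(357))]
190 [(np.int64(285), np.int64(292)), (np.int64(294), np.int64(298)), (np.int64(314), np.int64(318)), (np.int64(327), np.int64(331)), (np.int64(346), np.int64(351)), (np.int64(353), np.int64(366))]
176 [(np.int64(293), np.int64(297)), (np.int64(317), np.int64(318)), (np.int64(328), np.int64(328)), (np.int64(347), np.int64(351))]
180 [(np.int64(289), np.int64(298)), (np.int64(317), np.int64(318)), (np.int64(328), np.int64(328)), (np.int64(347), np.int64(356))]
184 [(np.int64(287), np.int64(298)), (np.int64(317), np.int64(318)), (np.int64(328), np.int64(328)), (np.int64(347), np.int64(357))]
188 [(np.int64(285), np.int64(298)), (np.int64(314), np.int64(318)), (np.int64(327), np.int64(331)), (np.int64(346), np.int64(364))]
col [(151, np.int64(113)), (155, np.int64(79)), (156, np.int64(99)), (157, np.int64(181)), (208, np.int64(203)), (209, np.int64(159)), (210, np.int64(121)), (212, np.int64(207)), (213, np.int64(162))]
```

```bash
python3 -m inch '{"linear":[[0,0,0.007],[0,0,0.015],[0,0,0.023],[0,0,0.031],[0,0,0.039],[0,0,0.047],[0,0,0.0545],[0,0,0.0545]],"twist":[[0,0,0],[0,0,0],[0,0,0],[0,0,0],[0,0,0],[0,0,0],[0,0,0],[0,0,0]]}'; python3 -m inch '{"linear":[[0,0,0],[0,0,0],[0,0,0]],"twist":[[0,0,0],[0,0,0],[0,0,0]]}'; cat > scale.py <<'E'
from h import *
import sys
m,im=shot('wrist',sys.argv[1]); g=im.max(2).astype(int); o=observe(); print(o['position'],o['force'].round(1),'gap',o['finger_gap'],o['finger_force'])
def runs(row,th,a=270,b=400):
    d=np.where(row[a:b]<th)[0]+a; return [(int(s[0]),int(s[-1])) for s in np.split(d,np.where(np.diff(d)>1)[0]+1) if len(s)]
for rr in (250,252,254,256,258,260,262,264,266,268,270,272,274,276,278,280): print(rr,runs(g[rr],115))
for rr in (176,182,186): print(rr,runs(g[rr],185,285,370))
E
python3 scale.py w12.png
```

```text
time: 15.45
position: [482.9, 94.4, 40.4]
orientation: [-3.114, 0.413, 0.002]
force: [-0.7, 0.7, -0.3]
finger_gap: 32.0
finger_force: 6.7
time: 15.7
position: [484.4, 94.6, 42.2]
orientation: [-3.113, 0.413, -0.003]
force: [-0.0, -0.1, 0.2]
finger_gap: 31.6
finger_force: 6.7
[484.36289113  94.53395282  42.199317  ] [ 0.4  0.2 -1. ] gap 32.227636551009944 6.714123805286363
250 [(292, 293), (352, 354)]
252 [(292, 293), (352, 352)]
254 [(282, 282), (292, 293), (352, 352), (357, 360)]
256 [(292, 293), (351, 352), (357, 360)]
258 [(292, 294), (351, 351), (356, 360)]
260 [(293, 295), (340, 366)]
262 [(280, 310), (320, 320), (327, 328), (334, 335), (341, 344), (349, 350), (357, 360), (364, 365)]
264 [(319, 321), (327, 328), (334, 335), (341, 344), (349, 350), (357, 358), (364, 365)]
266 [(320, 321), (327, 328), (334, 336), (341, 344), (349, 350), (357, 358), (364, 365)]
268 [(320, 321), (327, 328), (335, 336), (341, 344), (349, 351), (357, 358), (364, 365)]
270 [(320, 320), (328, 328), (341, 344)]
272 [(341, 344)]
274 [(342, 344)]
276 [(342, 344)]
278 [(342, 344)]
280 [(271, 278), (342, 344)]
176 [(293, 297), (316, 318), (328, 330), (347, 351)]
182 [(289, 298), (315, 318), (328, 331), (347, 356)]
186 [(286, 298), (315, 318), (328, 331), (346, 359)]
```

```bash
python3 -m inch '{"linear":[[0,0,0],[0,0,0],[0,0,0],[0,0,0],[0,0,0],[0,0,0]],"twist":[[0,0,0],[0,0,0],[0,0,0],[0,0,0],[0,0,0],[0,0,0]]}' 0.33 20; python3 scale.py w13.png
```

```text
time: 16.25
position: [483.9, 94.5, 41.8]
orientation: [-3.113, 0.413, -0.002]
force: [0.1, -0.4, 0.1]
finger_gap: 28.9
finger_force: 9.6
[483.95497586  94.51037069  41.7896491 ] [-0.   0.2 -0.9] gap 28.92676888414931 9.641931429505348
250 [(297, 298), (346, 347)]
252 [(298, 298)]
254 [(298, 298), (351, 353)]
256 [(298, 298), (351, 354)]
258 [(298, 298), (351, 354)]
260 [(298, 299), (351, 354)]
262 [(285, 367), (369, 371)]
264 [(325, 326), (332, 333), (340, 341), (347, 349), (355, 356), (362, 363), (370, 371)]
266 [(325, 326), (332, 333), (340, 341), (347, 349), (355, 356), (362, 363), (370, 371)]
268 [(325, 326), (332, 333), (340, 341), (347, 349), (355, 356), (362, 363), (370, 371)]
270 [(325, 326), (332, 333), (340, 341), (347, 349), (355, 356), (362, 363), (370, 371)]
272 [(347, 349)]
274 [(347, 349)]
276 [(347, 349)]
278 [(347, 349)]
280 [(274, 282), (347, 349)]
176 [(299, 303), (314, 317), (328, 330), (341, 345)]
182 [(294, 304), (315, 317), (328, 330), (341, 350)]
186 [(292, 304), (315, 317), (328, 330), (341, 352)]
```

```bash
python3 -m inch '{"linear":[[0,0,0],[0,0,0],[0,0,0],[0,0,0],[0,0,0],[0,0,0]],"twist":[[0,0,0],[0,0,0],[0,0,0],[0,0,0],[0,0,0],[0,0,0]]}' 0.3165 20; python3 scale.py w14.png | grep -v '^2[78]'; python3 - <<'E'
from h import *
im=cv2.imread('pics/w14.png'); g=255-im.max(2).astype(float)
for n,rs,a,b in (('pointer',range(254,260),344,362),('line',range(271,278),344,362)):
    s=g[rs.start:rs.stop,a:b].mean(0); print(n,s.round().tolist())
E
```

```text
time: 16.8
position: [484.0, 94.5, 41.8]
orientation: [-3.113, 0.413, -0.002]
force: [0.2, -0.1, -1.2]
finger_gap: 27.8
finger_force: 10.5
[483.94818417  94.48708929  41.79123439] [ 0.4 -0.3 -0.3] gap 27.396970168984037 10.49571038223803
250 [(300, 300), (344, 345)]
252 [(300, 300)]
254 [(300, 300), (348, 351)]
256 [(300, 301), (348, 352)]
258 [(300, 301), (348, 352)]
260 [(290, 290), (300, 301), (348, 352)]
262 [(287, 302), (327, 384), (386, 387), (393, 399)]
264 [(327, 328), (335, 336), (342, 343), (349, 351), (357, 358), (364, 366), (372, 373)]
266 [(327, 328), (335, 336), (342, 343), (349, 351), (357, 358), (364, 365), (372, 373)]
268 [(327, 328), (335, 336), (342, 343), (349, 351), (357, 358), (364, 365), (372, 373)]
176 [(302, 306), (314, 317), (327, 329), (338, 342)]
182 [(297, 306), (314, 317), (327, 329), (338, 347)]
186 [(295, 306), (314, 317), (327, 329), (338, 349)]
pointer [122.0, 122.0, 122.0, 122.0, 151.0, 217.0, 226.0, 221.0, 156.0, 124.0, 122.0, 123.0, 110.0, 97.0, 96.0, 97.0, 96.0, 97.0]
line [92.0, 92.0, 92.0, 91.0, 125.0, 212.0, 227.0, 208.0, 95.0, 92.0, 91.0, 91.0, 91.0, 105.0, 104.0, 92.0, 91.0, 91.0]
```

```bash
python3 -m inch '{"linear":[[0,0,0],[0,0,0],[0,0,0],[0,0,0],[0,0,0],[0,0,0],[0,0,0],[0,0,0]],"twist":[[0,0,0],[0,0,0],[0,0,0],[0,0,0],[0,0,0],[0,0,0],[0,0,0],[0,0,0]]}'; python3 scale.py w15.png | egrep '^(256|266|182)'; python3 -c "
from workcell import *
print(finish_job())"
```

```text
time: 17.52
position: [484.0, 94.5, 41.8]
orientation: [-3.113, 0.413, -0.002]
force: [0.7, -0.3, 0.5]
finger_gap: 27.7
finger_force: 10.5
256 [(300, 301), (348, 352)]
266 [(327, 328), (335, 336), (342, 343), (349, 351), (357, 358), (364, 365), (372, 373)]
182 [(297, 306), (314, 317), (327, 330), (338, 347)]
the job is handed in; nothing more can be done
None
```

The job is handed in at 17.5 s: the tall-headed carrier stands seated and released in the white chamber, the tweezers are held level and still around the middle of its glass with the pointer on the long line (16 mm gap), no contact with the carrier showed in the images, and I left the spare alone.

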